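# Find the tired spring in the sanding cradle

### The job

Before a cabinet door is laid on this sanding cradle, check its three sprung rests: with the fingertips press each cork pad about a centimetre down and let it up again, going along the row from the robot's left to its right, and feel which spring is the softest. Then push the hinged brass tag of that rest fully down to mark it for a new spring, and leave the other two tags up. Only press and push: lift no rest out of its socket, and leave the bottle, block, roll and wooden foot where they stand.

Things in the scene. Friction and masses are not known exactly. Their poses are not given: they have to be found in the camera images.
- cradle: Plywood board 190 x 460 x 18 mm fixed on the bench, a 26 mm high wooden strip at each end. Origin: centre of its underside. Its x axis points from the row of pads to the tags' side, its y along the row to the left end (robot's left); turned by under 20 degrees. On it three sprung rests that look alike, 135 mm apart along y: grey cast base 88 mm across, 34 mm tall, a cork-faced pad on a coil spring above
- pad_left (a point): Centre of the left pad's top with the pad up, 87 mm above the bench. Pads are flat cork discs 60 mm across that go straight down up to 15 mm and come back by themselves. At 10 mm down the softest needs about 4 N, the others about 9 and 15 N; the hardest yields only beyond 6 N and needs about 20 N at 15 mm. Which spring is where is drawn anew and found only by pressing
- pad_middle (a point): The same for the middle pad
- pad_right (a point): The same for the right pad (robot's right)
- hinge_left (a point): Middle of the left rest's tag hinge pin (along the cradle's y), 51 mm from the pad's axis in the cradle's +x, 35 mm above the bench. Tags: brass plates 46 mm long from the pin, 34 mm wide (24 mm at the end), 3 mm thick, pointing in +x, slanting up about 40 degrees, free end 35 mm out, 65 mm above the bench
- hinge_middle (a point): The same for the middle rest's tag. A tag pushed down at its outer half (1 to 2 N) turns on its pin to a stop at level, its top then 36.5 mm above the bench and 16 mm clear over the board, and stays where it is left
- hinge_right (a point): The same for the right rest's tag
- pad_a (a joint): How far the pad of rest a is pressed down, m: 0 up, 0.015 fully down. Which of the three places rest a stands in is not told
- pad_b (a joint): The same for rest b
- pad_c (a joint): The same for rest c
- tag_a (a joint): Turn of the tag of rest a, rad: 0 to 0.08 at the start (slanting up), 0.70 fully down (level)
- tag_b (a joint): The same for rest b
- tag_c (a joint): The same for rest c
- lift_a (a joint): How far rest a (0.9 kg) has been lifted out of its socket, m: 0 standing in it
- lift_b (a joint): The same for rest b
- lift_c (a joint): The same for rest c
- glue: Bystander: white glue bottle, 56 mm across, 150 mm tall, standing loose on the bench past the left end of the cradle. Origin: centre of its underside
- block: Bystander: hand sanding block, 115 x 62 x 36 mm, lying loose on the bench beyond the tags. Origin: centre of its underside, long side along its x
- roll: Bystander: roll of abrasive paper, a ring 100 mm across and 55 mm tall, standing loose past the right end of the cradle. Origin: centre of its underside
- foot: Bystander: turned wooden furniture foot, 68 mm across, 70 mm tall, standing loose past the right end of the cradle. Origin: centre of its underside

How it is judged (in metres and radians):
On the way, in this order (a step that is already met when the one before it is completed fails the run):
1. the left pad is pressed down (5 mm or more) (horizontal distance between the grasp point and pad_left below 0.06 m and value of joint any of pad_a, pad_b, pad_c above 0.005 m), for 0.1 s.
2. then the middle pad is pressed down (5 mm or more) (horizontal distance between the grasp point and pad_middle below 0.06 m and value of joint any of pad_a, pad_b, pad_c above 0.005 m), for 0.1 s.
3. then the right pad is pressed down (5 mm or more) (horizontal distance between the grasp point and pad_right below 0.06 m and value of joint any of pad_a, pad_b, pad_c above 0.005 m), for 0.1 s.
4. then the tag of the rest with the softest spring (rest b) is pushed down (value of joint tag_b above 0.58 rad), for 0.1 s.
At the end, for the whole second after the job is handed in: The tag of the softest rest (b) is down, within 0.12 rad (7 degrees) of level; the other two tags are still up (turned less than 0.2 rad); all three pads have come back up (within 3 mm) and all rests stand in their sockets (within 3 mm) (value of joint tag_b above 0.58 rad and value of joint each of tag_a, tag_c below 0.2 rad and value of joint each of pad_a, pad_b, pad_c, lift_a, lift_b, lift_c below 0.003 m); the robot touches nothing.
It fails at once if the tag of a rest that is not the softest is pushed down (0.3 rad or more) (value of joint any of tag_a, tag_c above 0.3 rad).
It fails at once if a rest is lifted 6 mm or more out of its socket (value of joint any of lift_a, lift_b, lift_c above 0.006 m).
It fails at once if the bottle, block, roll or foot is moved by more than 20 mm (distance of any of glue, block, roll, foot from where it was at the start of the episode above 0.02 m).
It also fails if it takes over 51 s, if anything falls off the work surface, if the arm or the gripper's body presses on something with over 40 N, if the wrist force passes 120 N, or if a joint passes its speed limit or range.

### The arm

A 6-joint arm with a two-finger parallel gripper is mounted at the origin on the work surface. World frame = base frame: x ahead of the robot, y to its left, z up, the work surface at z = 0. Lengths are in mm, angles in rad, forces in N, time in s.
With the tool pointing down it reaches from about 275 to 750 mm from the base axis. Payload 10.2 kg.
Tool frame: the origin (TCP) lies midway between the tips of the shut fingers; the grasp point (between the pads) lies grip_depth behind it (grip_depth is the distance from the TCP to the grasp point, in mm); z points along the fingers, y is the line along which they close (so a half turn about z gives the same grasp; the last joint's range is limited). The gripper opens to 85 mm and grips with 20 to 120 N. Pads are 22 mm wide; open, the fingers measure 114 mm over their backs; the gripper's body (76 mm by 85 mm) begins 54 mm behind the grasp point. The pads swing forward as they close: fully open they stand 13 mm farther back than shut.
Start: joints at [1.062, 0.313, 1.498, -0, 1.331, -0.223], TCP at [148.023, 503.706, 231.294] pointing down, gripper open.
Joint ranges: [-2.94, 2.94], [-0.97, 2.17], [0.19, 2.56], [-1.23, 4.37], [0.02, 3.11], [-2.88, 2.88]. Speed limits (rad/s): [2.39, 2.39, 3.01, 3.14, 3.14, 3.14].

### API

Orientations are given as a unit quaternion [w, x, y, z].
In Python, from rig import * gives the robot as it stands.
- The arm moves only by the tool servo_tool, never from a script. Its argument "commands" is a list of rows, each a list of 3 entries, a list of its own where there are three numbers: the gripper command: -1 is fully open, 1 is shut, values between are in proportion, then the shift along the tool's x, y, z in m, then the turn, a rotation vector about the tool's x, y, z in units of 6 degrees (1.0 is 6 degrees). In form: [[grip, [dx, dy, dz], [ax, ay, az]], ...]. A call has 1 to 10 rows; each row shifts and turns the commanded pose from where the row before left it, along the tool's axes as they then stand; what a row does not reach is not made up. A row lasts 1/12 s, in which the tool goes at most 41.7 mm and 7.16 degrees, less where a joint would pass 70% of its speed; a pose out of reach is approached as far as the arm can. A call is refused whole if a number of a shift passes 0.0417 or a number of a turn 1, either way. A call with a gripper value outside its range is refused whole. The fingers move at their own pace and stop on an object; "squeeze" is the grip in N (left out, the last holds). Time passes only in rows, so rows that do not move let the fingers close. It gives the time, the measured TCP pose, the force, the opening and the grip force at its end, in the units of the state.
- sense(): the state, without advancing time (a new reading comes with each control period).
- capture(name): name is "scene" or "top" or "wrist"; returns a dict with "pixels" (384x512x3 uint8, red, green, blue), "z_map" (384x512 float32, mm along the optical axis (not along the pixel's ray), 0 where there is no reading), "fx", "fy", "cx", "cy" (pixels), "rvec" (rotation vector, rad) and "tvec" (3), from world to camera coordinates, as OpenCV has them; the wrist camera has in their place "T_tool_cam" (4x4, takes a point from camera to tool coordinates, whose origin is the TCP and whose axes are the flange's). Camera axes: x right, y down, z forward; pixel columns grow to the right and rows downward; lengths in mm; the calibration is good to about 2 mm. The wrist camera is an equidistant fisheye: a pixel r from the principal point sees the ray r / f radians off the axis. A picture is of the moment at which its call begins: read the wrist's pose just before it.
- finish_job(): hands the job in; it is judged then, once.
The state is a dict: "time_s": time; "joints": joint angles; "dq": joint speeds; "tau": joint torques, N m; "eef_pos": TCP position; "ee_rot": TCP orientation; "force": force on the tool from outside, world axes, zero at the start; "wrist_torque": the same for the moment, N m; "grip_width": opening from 0.0 (shut) to 1.0 (fully open); "grip_force": force on a finger pad.
Only numpy, scipy, OpenCV 4.12 (cv2) and the standard library are available. Lean on these libraries where they do the work, as an engineer would, in place of code of your own. Each camera call takes 0.05 s, during which the arm holds its last target. There are 200 camera calls.

## Working session

There is one attempt and no reset: what is moved stays moved. The work goes in short steps, Python scripts to look and compute and a tool call to move; the robot and the scene stay as the last step left them, time stands still between calls to the robot, and variables do not carry over. Pictures are saved under pics/ and viewed, at most 10 in all, crops included, and the job is handed in when it is done.

Besides the shell and the picture viewer there is one more tool, called after "Request:" by a JSON object that holds its "fn" and its "kwargs". servo_tool: Moves the arm, as the interface text tells. Its arguments: {"type":"object","properties":{"commands":{"type":"array"},"squeeze":{"type":"number"}},"required":["commands"]}

```bash
ls; mkdir -p pics; cat > h.py <<'E'
from rig import *
import numpy as np, cv2
def cast(c,u,v,z):
    R,_=cv2.Rodrigues(np.array(c["rvec"],float)); t=np.array(c["tvec"],float).ravel()
    o=-R.T@t; d=R.T@np.array([(u-c["cx"])/c["fx"],(v-c["cy"])/c["fy"],1])
    return o+d*(z-o[2])/d[2]
def world(c):
    R,_=cv2.Rodrigues(np.array(c["rvec"],float)); t=np.array(c["tvec"],float).ravel()
    Z=c["z_map"].astype(float); v,u=np.indices(Z.shape)
    P=np.stack([(u-c["cx"])/c["fx"]*Z,(v-c["cy"])/c["fy"]*Z,Z],-1)
    W=(P-t)@R; W[Z==0]=np.nan
    return W
E
python3 - <<'E'
from h import *
s=sense(); print(s)
for n in("top","scene"):
    c=capture(n); cv2.imwrite(f"pics/{n}0.png",c["pixels"][...,::-1]); np.savez(f"{n}0.npz",**c)
    print(n,c["fx"],c["rvec"],c["tvec"])
E
```

```text
pics
{'time_s': 0.0, 'joints': array([ 1.06156104e+00,  3.13425263e-01,  1.49845219e+00,  5.19998375e-08,
        1.33102218e+00, -2.23399506e-01]), 'dq': array([ 7.45355481e-04, -3.46489239e-05,  4.25910397e-04,  1.51816433e-03,
       -1.17808904e-03,  1.30249020e-04]), 'tau': array([ 1.57517734e-03, -4.12275553e+01, -2.59737003e+01, -6.02413479e-05,
        4.24581769e-03,  4.11291762e-05]), 'eef_pos': array([147.90566324, 503.45468753, 230.74205601]), 'ee_rot': array([-2.34090528e-04,  1.42431834e-01,  9.89804398e-01, -6.10124101e-04]), 'force': array([ 0.36372575,  1.21326037, -0.044011  ]), 'wrist_torque': array([ 0.04881334,  0.03880696, -0.00323555]), 'grip_force': 0.0, 'grip_width': 1.0026321238189957}
top 492.3150066235683 [ 2.14782216 -2.1928292   0.08060705] [  41.08237888  568.90275507 1373.4354969 ]
scene 433.9924093312622 [ 0.93153106  2.36770933 -1.235976  ] [ 428.54754072 -153.81211924 1492.44592701]
```

View pics/top0.png

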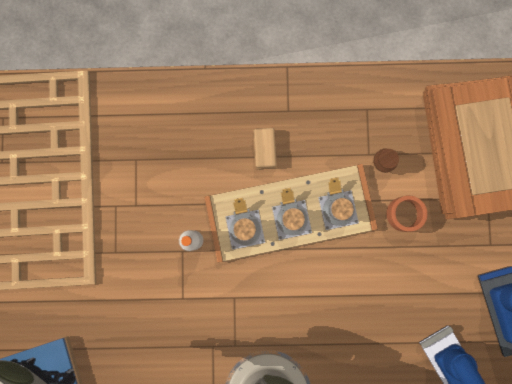

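View pics/scene0.png

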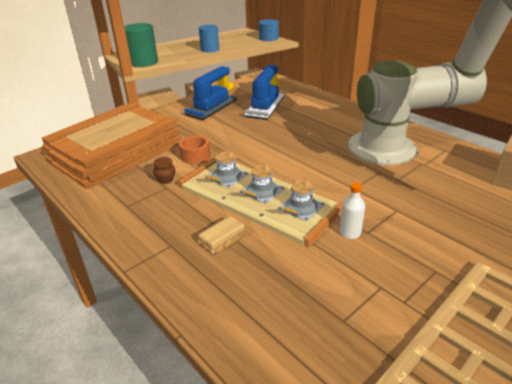

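The top view shows the cradle at about (290,213). The pads are at (245,229), (292,218) and (341,209), with the brass tags above them at (240,204), (288,195) and (335,185). The bottle is at (190,240), the block at (265,148), the foot at (386,160) and the roll at (407,213). The scene view shows the same layout from the far side.

```bash
python3 - <<'E'
from h import *
T=np.load("top0.npz"); W=world(T); S=np.load("scene0.npz"); WS=world(S)
hsv=cv2.cvtColor(T["pixels"],cv2.COLOR_RGB2HSV)
for u,v in [(245,229),(292,218),(341,209),(240,204),(288,195),(335,185),(265,148),(190,240),(386,160),(220,200)]:
    print((u,v),W[v,u].round(),hsv[v,u],cast(T,u,v,87).round())
for n,A in(("top",W),("scene",WS)):
    m=((A[...,2]>80)&(A[...,2]<95)&(A[...,0]>250)&(A[...,0]<650)&(abs(A[...,1])<300)).astype(np.uint8)
    k,l,st,ce=cv2.connectedComponentsWithStats(m)
    for i in range(1,k):
        if st[i,4]>40:
            P=A[l==i]; print(n,"pad",st[i,4],ce[i].round(1),np.median(P,0).round(1),((P.min(0)+P.max(0))/2).round(1),np.ptp(P,0).round(1))
# end strips, for heading (z~44), by red colour
im=T["pixels"][140:270,190:390]; cv2.imwrite("pics/crop.png",cv2.resize(im[...,::-1],None,fx=4,fy=4,interpolation=cv2.INTER_CUBIC))
E
```

```text
(245, 229) [461.  53.  87.] [ 15 120 198] [461.  53.  87.]
(292, 218) [488. -74.  88.] [ 15 117 187] [488. -75.  87.]
(341, 209) [ 509. -207.   88.] [ 14 119 182] [ 509. -207.   87.]
(240, 204) [531.  67.  52.] [ 17 147 173] [528.  65.  87.]
(288, 195) [553. -67.  51.] [ 18 146 170] [550. -65.  87.]
(335, 185) [ 578. -199.   54.] [ 18 146 173] [ 575. -193.   87.]
(265, 148) [689.  -7.  36.] [ 16 109 218] [680.  -6.  87.]
(190, 240) [435. 192. 155.] [ 11 181 213] [434. 202.  87.]
(386, 160) [ 643. -339.   67.] [ 10 138 118] [ 640. -334.   87.]
(220, 200) [546. 125.  15.] [ 19  92 224] [540. 119.  87.]
top pad 399 [341.9 208.5] [ 509.9 -209.9   87.2] [ 510.7 -210.4   87.5] [57.3 59.6 14. ]
top pad 392 [293.2 218.7] [485.3 -77.5  87.4] [485.3 -77.5  87.4] [59.7 59.7 14. ]
top pad 392 [244.4 228.8] [460.9  55.1  87.7] [460.9  54.3  87.4] [59.5 57.  13.8]
scene pad 198 [225.6 157.7] [ 514.7 -206.3   86.4] [ 513.4 -210.5   85. ] [60.8 64.6  9.9]
scene pad 225 [261.8 171.9] [491.7 -74.8  86.4] [488.1 -77.6  85.1] [59.5 59.6 10.2]
scene pad 265 [302.1 187.5] [467.1  57.8  86.5] [463.6  55.1  85.4] [61.6 62.6 10.9]
scene pad 121 [352.5 210.5] [456.  215.7  88.5] [443.5 205.2  87.5] [40.3 51.3 14.8]
```

View pics/crop.png

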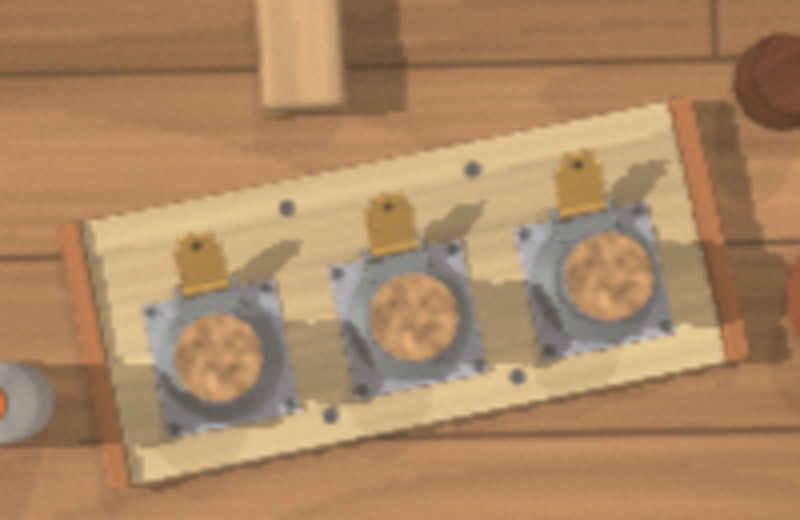

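Request:
{"fn": "servo_tool", "kwargs": {"commands": [[1, [-0.0213, -0.0171, 0], [0, 0, 0]], [1, [-0.0213, -0.0171, 0], [0, 0, 0]], [1, [-0.0213, -0.0171, 0], [0, 0, 0]], [1, [-0.0213, -0.0171, 0], [0, 0, 0]], [1, [-0.0213, -0.0171, 0], [0, 0, 0]], [1, [-0.0213, -0.0171, 0], [0, 0, 0]], [1, [-0.0213, -0.0171, 0], [0, 0, 0]], [1, [-0.0213, -0.0171, 0], [0, 0, 0]], [1, [-0.0213, -0.0171, 0], [0, 0, 0]], [1, [-0.0213, -0.0171, 0], [0, 0, 0]]], "squeeze": 30}}

```text
time_s: 0.93
eef_pos: [304.6, 278.4, 231.2]
ee_rot: [-0.0, 0.142, 0.99, -0.0]
force: [0.8, 0.4, -0.7]
grip_width: -0.0
grip_force: 0.0
```

Request:
{"fn": "servo_tool", "kwargs": {"commands": [[1, [-0.0213, -0.0171, 0], [0, 0, 0]], [1, [-0.0213, -0.0171, 0], [0, 0, 0]], [1, [-0.0213, -0.0171, 0], [0, 0, 0]], [1, [-0.0213, -0.0171, 0], [0, 0, 0]], [1, [-0.0213, -0.0171, 0], [0, 0, 0]], [1, [-0.0213, -0.0171, 0], [0, 0, 0]], [1, [-0.0213, -0.0171, 0], [0, 0, 0]], [1, [-0.0213, -0.0171, 0], [0, 0, 0]], [1, [-0.0213, -0.0171, 0], [0, 0, 0]], [1, [-0.0213, -0.0171, 0], [0, 0, 0]]]}}

```text
time_s: 1.77
eef_pos: [460.8, 54.2, 231.1]
ee_rot: [-0.0, 0.143, 0.99, 0.0]
force: [0.4, -0.3, 0.3]
grip_width: -0.0
grip_force: 0.0
```

Request:
{"fn": "servo_tool", "kwargs": {"commands": [[1, [0, 0, 0.018], [0, 0, -0.9]], [1, [0, 0, 0.018], [0, 0, -0.9]], [1, [0, 0, 0.018], [0, 0, -0.9]], [1, [0, 0, 0.018], [0, 0, -0.9]], [1, [0, 0, 0.018], [0, 0, -0.9]], [1, [0, 0, 0.015], [0, 0, 0]], [1, [0, 0, 0], [0, 0, 0]], [1, [0, 0, 0], [0, 0, 0]], [1, [0, 0, 0], [0, 0, 0]]]}}

```text
time_s: 2.52
eef_pos: [460.8, 55.4, 127.1]
ee_rot: [0.001, -0.092, 0.996, -0.0]
force: [0.6, 0.0, 0.4]
grip_width: -0.001
grip_force: 0.0
```

Request:
{"fn": "servo_tool", "kwargs": {"commands": [[1, [0, 0, 0.009], [0, 0, 0]], [1, [0, 0, 0.009], [0, 0, 0]], [1, [0, 0, 0.009], [0, 0, 0]], [1, [0, 0, 0.009], [0, 0, 0]], [1, [0, 0, 0.002], [0, 0, 0]], [1, [0, 0, 0.002], [0, 0, 0]], [1, [0, 0, 0.002], [0, 0, 0]], [1, [0, 0, 0.002], [0, 0, 0]], [1, [0, 0, 0], [0, 0, 0]], [1, [0, 0, 0], [0, 0, 0]]]}}

```text
time_s: 3.35
eef_pos: [460.4, 55.5, 82.5]
ee_rot: [0.0, -0.093, 0.996, -0.0]
force: [-1.2, 1.1, 2.1]
grip_width: 0.004
grip_force: 1.3
```

Request:
{"fn": "servo_tool", "kwargs": {"commands": [[1, [0, 0, 0.002], [0, 0, 0]], [1, [0, 0, 0.002], [0, 0, 0]], [1, [0, 0, 0.002], [0, 0, 0]], [1, [0, 0, 0], [0, 0, 0]], [1, [0, 0, 0], [0, 0, 0]], [1, [0, 0, 0], [0, 0, 0]]]}}

```text
time_s: 3.85
eef_pos: [460.5, 55.5, 76.4]
ee_rot: [0.0, -0.093, 0.996, -0.0]
force: [-0.2, 1.1, 4.1]
grip_width: 0.0
grip_force: 2.2
```

Request:
{"fn": "servo_tool", "kwargs": {"commands": [[1, [0, 0, 0], [0, 0, 0]], [1, [0, 0, 0], [0, 0, 0]]]}}

```text
time_s: 4.02
eef_pos: [460.5, 55.5, 76.4]
ee_rot: [0.0, -0.093, 0.996, -0.0]
force: [-0.0, -0.2, 4.4]
grip_width: -0.006
grip_force: 2.2
```

Request:
{"fn": "servo_tool", "kwargs": {"commands": [[1, [0, 0, -0.004], [0, 0, 0]], [1, [0, 0, -0.006], [0, 0, 0]], [1, [0, 0, -0.015], [0, 0, 0]], [1, [0, 0, -0.015], [0, 0, 0]], [1, [0, -0.015, 0], [0, 0, 0]], [1, [0, -0.025, 0], [0, 0, 0]], [1, [0, -0.025, 0], [0, 0, 0]], [1, [0, -0.025, 0], [0, 0, 0]], [1, [0, -0.025, 0], [0, 0, 0]], [1, [0, -0.02, 0], [0, 0, 0]]]}}

```text
time_s: 4.85
eef_pos: [485.2, -78.9, 116.5]
ee_rot: [-0.0, -0.092, 0.996, -0.0]
force: [0.7, 1.0, 0.1]
grip_width: -0.001
grip_force: 0.0
```

Request:
{"fn": "servo_tool", "kwargs": {"commands": [[1, [0, 0, 0], [0, 0, 0]], [1, [0, 0, 0], [0, 0, 0]], [1, [0, 0, 0.013], [0, 0, 0]], [1, [0, 0, 0.013], [0, 0, 0]], [1, [0, 0, 0.002], [0, 0, 0]], [1, [0, 0, 0.002], [0, 0, 0]], [1, [0, 0, 0.002], [0, 0, 0]], [1, [0, 0, 0.002], [0, 0, 0]], [1, [0, 0, 0.002], [0, 0, 0]], [1, [0, 0, 0], [0, 0, 0]]]}}

```text
time_s: 5.68
eef_pos: [484.6, -76.1, 81.3]
ee_rot: [-0.001, -0.093, 0.996, 0.0]
force: [-6.1, 3.2, 11.4]
grip_width: 0.002
grip_force: 5.6
```

Request:
{"fn": "servo_tool", "kwargs": {"commands": [[1, [0, 0, 0.002], [0, 0, 0]], [1, [0, 0, 0.002], [0, 0, 0]], [1, [0, 0, 0], [0, 0, 0]], [1, [0, 0, 0], [0, 0, 0]], [1, [0, 0, 0], [0, 0, 0]], [1, [0, 0, 0], [0, 0, 0]]]}}

```text
time_s: 6.18
eef_pos: [484.7, -76.1, 77.8]
ee_rot: [-0.001, -0.093, 0.996, 0.0]
force: [-5.8, 3.5, 14.1]
grip_width: -0.0
grip_force: 7.1
```

Request:
{"fn": "servo_tool", "kwargs": {"commands": [[1, [0, 0, 0], [0, 0, 0]], [1, [0, 0, 0], [0, 0, 0]]]}}

```text
time_s: 6.35
eef_pos: [484.7, -76.1, 77.8]
ee_rot: [-0.001, -0.093, 0.996, 0.0]
force: [-7.9, 3.6, 13.8]
grip_width: 0.003
grip_force: 7.1
```

The middle pad is the hardest, at about 14 N. On to the right pad.

Request:
{"fn": "servo_tool", "kwargs": {"commands": [[1, [0, 0, -0.004], [0, 0, 0]], [1, [0, 0, -0.006], [0, 0, 0]], [1, [0, 0, -0.015], [0, 0, 0]], [1, [0, 0, -0.015], [0, 0, 0]], [1, [0, -0.015, 0], [0, 0, 0]], [1, [0, -0.025, 0], [0, 0, 0]], [1, [0, -0.025, 0], [0, 0, 0]], [1, [0, -0.025, 0], [0, 0, 0]], [1, [0, -0.025, 0], [0, 0, 0]], [1, [0, -0.02, 0], [0, 0, 0]]]}}

```text
time_s: 7.18
eef_pos: [510.4, -210.9, 117.1]
ee_rot: [0.0, -0.093, 0.996, -0.0]
force: [1.0, 0.1, 0.7]
grip_width: -0.001
grip_force: 0.0
```

Request:
{"fn": "servo_tool", "kwargs": {"commands": [[1, [0, 0, 0], [0, 0, 0]], [1, [0, 0, 0], [0, 0, 0]], [1, [0, 0, 0.013], [0, 0, 0]], [1, [0, 0, 0.013], [0, 0, 0]], [1, [0, 0, 0.002], [0, 0, 0]], [1, [0, 0, 0.002], [0, 0, 0]], [1, [0, 0, 0.002], [0, 0, 0]], [1, [0, 0, 0.002], [0, 0, 0]], [1, [0, 0, 0.002], [0, 0, 0]], [1, [0, 0, 0], [0, 0, 0]]]}}

```text
time_s: 8.02
eef_pos: [510.4, -209.4, 80.9]
ee_rot: [0.0, -0.093, 0.996, 0.0]
force: [-0.6, 3.5, 6.5]
grip_width: -0.001
grip_force: 3.3
```

Request:
{"fn": "servo_tool", "kwargs": {"commands": [[1, [0, 0, 0.002], [0, 0, 0]], [1, [0, 0, 0.002], [0, 0, 0]], [1, [0, 0, 0], [0, 0, 0]], [1, [0, 0, 0], [0, 0, 0]], [1, [0, 0, 0], [0, 0, 0]], [1, [0, 0, 0], [0, 0, 0]]]}}

```text
time_s: 8.52
eef_pos: [510.5, -209.4, 77.4]
ee_rot: [0.001, -0.093, 0.996, -0.0]
force: [-2.6, 4.8, 8.5]
grip_width: -0.001
grip_force: 4.3
```

Request:
{"fn": "servo_tool", "kwargs": {"commands": [[1, [0, 0, 0], [0, 0, 0]], [1, [0, 0, 0], [0, 0, 0]]]}}

```text
time_s: 8.68
eef_pos: [510.5, -209.4, 77.4]
ee_rot: [0.001, -0.093, 0.996, -0.0]
force: [-2.1, 4.6, 8.3]
grip_width: -0.0
grip_force: 4.3
```

Forces at about 10 mm down were 4.3 N left, 14 N middle and 8.4 N right, so the left spring is the softest. Next is the left tag.

Request:
{"fn": "servo_tool", "kwargs": {"commands": [[1, [0, 0, -0.004], [0, 0, 0]], [1, [0, 0, -0.006], [0, 0, 0]], [1, [0, 0, -0.02], [0, 0, 0]], [1, [0, 0, -0.02], [0, 0, 0]], [1, [0, 0.015, 0], [0, 0, 0]], [1, [0, 0.03, 0], [0, 0, 0]], [1, [0, 0.03, 0], [0, 0, 0]], [1, [0, 0.03, 0], [0, 0, 0]], [1, [0, 0.03, 0], [0, 0, 0]], [1, [0, 0.03, 0], [0, 0, 0]]]}}

```text
time_s: 9.52
eef_pos: [479.5, -46.6, 126.7]
ee_rot: [0.001, -0.092, 0.996, -0.0]
force: [0.5, -0.1, 0.2]
grip_width: 0.003
grip_force: 0.0
```

Request:
{"fn": "servo_tool", "kwargs": {"commands": [[1, [0, 0.03, 0], [0, 0, 0]], [1, [0, 0.03, 0], [0, 0, 0]], [1, [-0.01, 0.03, 0], [0, 0, 0]], [1, [-0.02, 0.015, 0], [0, 0, 0]], [1, [-0.025, 0, 0], [0, 0, 0]], [1, [-0.02, 0, 0], [0, 0, 0]], [1, [-0.01, 0, 0], [0, 0, 0]], [1, [0, 0, 0], [0, 0, 0]], [1, [0, 0, 0], [0, 0, 0]]]}}

```text
time_s: 10.27
eef_pos: [543.7, 71.1, 126.2]
ee_rot: [-0.0, -0.093, 0.996, -0.0]
force: [-0.5, 0.9, -0.9]
grip_width: 0.003
grip_force: 0.0
```

```bash
python3 - <<'E'
from h import *
s=sense(); p=s["eef_pos"]; print(p.round(1),s["force"].round(1))
L=np.array([460.9,54.6]); M=np.array([510.3,-210.2]); y=(L-M)/np.linalg.norm(L-M); x=np.array([y[1],-y[0]])
d=p[:2]-L; print("along x",d@x,"along y",d@y, np.degrees(np.arctan2(x[1],x[0])))
T=capture("top"); W=world(T)
for n,b in(("L",L),("M",(L+M)/2),("R",M)):
    e=W[...,:2]-b; m=(e@x>20+40)&(e@x<92)&(abs(e@y)<18)&(W[...,2]>34)&(W[...,2]<75)
    P=W[m]; print(n,m.sum(),P[:,2].max() if m.sum() else None, ((P[:,:2]-b)@x).max() if m.sum() else None, ((P[:,:2]-b)@y).mean() if m.sum() else None)
cv2.imwrite("pics/top1.png",cv2.resize(T["pixels"][130:280,180:400,::-1],None,fx=3,fy=3))
E
```

```text
[543.7  71.1 126.2] [-0.5  0.9 -0.9]
along x 84.40495850233212 along y 1.0752377163667477 10.567390041381175
L 0 None None None
M 113 72.65677191777722 86.59985034854277 -0.0018875266391000494
R 120 66.10177504881679 88.93150263560251 -0.0040573505244498875
```

View pics/top1.png

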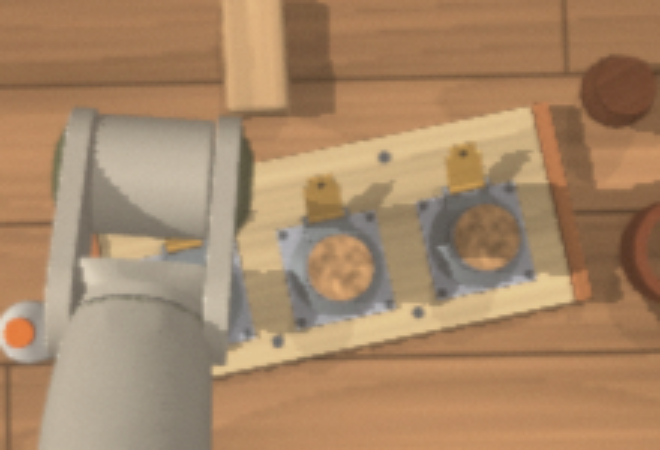

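The top view shows the wrist over the left tag, with the middle tag at (322,198) and the right one at (465,167) still up. The tip is 84 mm out from the left pad's axis and on its centre line. I'll go down now.

Request:
{"fn": "servo_tool", "kwargs": {"commands": [[1, [0, 0, 0.015], [0, 0, 0]], [1, [0, 0, 0.02], [0, 0, 0]], [1, [0, 0, 0.015], [0, 0, 0]], [1, [0, 0, 0.008], [0, 0, 0]], [1, [0, 0, 0.005], [0, 0, 0]], [1, [0, 0, 0.005], [0, 0, 0]], [1, [0, 0, 0.005], [0, 0, 0]], [1, [0, 0, 0], [0, 0, 0]]]}}

```text
time_s: 10.98
eef_pos: [543.5, 71.1, 53.0]
ee_rot: [-0.0, -0.093, 0.996, 0.0]
force: [-0.4, -0.4, -0.1]
grip_width: -0.001
grip_force: 0.0
```

Request:
{"fn": "servo_tool", "kwargs": {"commands": [[1, [0, 0, 0.004], [0, 0, 0]], [1, [0, 0, 0.004], [0, 0, 0]], [1, [0, 0, 0.003], [0, 0, 0]], [1, [0, 0, 0.003], [0, 0, 0]], [1, [0, 0, 0.002], [0, 0, 0]], [1, [0, 0, 0], [0, 0, 0]], [1, [0, 0, 0], [0, 0, 0]]]}}

```text
time_s: 11.57
eef_pos: [543.6, 71.2, 37.1]
ee_rot: [-0.0, -0.093, 0.996, 0.0]
force: [-0.8, 0.9, -0.2]
grip_width: -0.001
grip_force: 0.0
```

Request:
{"fn": "servo_tool", "kwargs": {"commands": [[1, [0, 0, 0.001], [0, 0, 0]], [1, [0, 0, 0.0005], [0, 0, 0]], [1, [0, 0, 0], [0, 0, 0]], [1, [0, 0, 0], [0, 0, 0]]]}}

```text
time_s: 11.9
eef_pos: [543.9, 71.1, 36.3]
ee_rot: [0.0, -0.093, 0.996, -0.0]
force: [-2.5, 0.3, 6.3]
grip_width: -0.001
grip_force: 3.0
```

```bash
python3 - <<'E'
from h import *
s=sense(); print(s["eef_pos"],s["force"])
c=capture("scene"); cv2.imwrite("pics/s1.png",cv2.resize(c["pixels"][130:250,170:370,::-1],None,fx=4,fy=4,interpolation=cv2.INTER_CUBIC))
E
```

```text
[543.85783878  71.14912793  36.34891344] [-2.52474805  0.2969781   6.29481385]
```

View pics/s1.png

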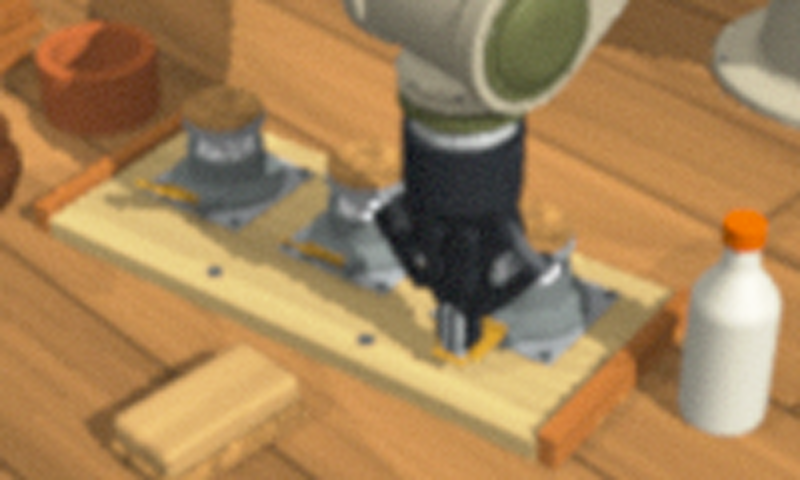

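The fingertips press the left tag flat at (465,345), against its stop at 6.3 N and z 36.3. I'll lift off, move back clear and check.

Request:
{"fn": "servo_tool", "kwargs": {"commands": [[1, [0, 0, -0.004], [0, 0, 0]], [1, [0, 0, -0.01], [0, 0, 0]], [1, [0, 0, -0.025], [0, 0, 0]], [1, [0, 0, -0.035], [0, 0, 0]], [1, [0, 0, -0.035], [0, 0, 0]], [1, [0, 0, -0.035], [0, 0, 0]], [1, [0, 0, -0.035], [0, 0, 0]], [1, [0, 0, -0.025], [0, 0, 0]], [1, [0.03, 0, 0], [0, 0, 0]], [1, [0.04, 0, 0], [0, 0, 0]]]}}

```text
time_s: 12.78
eef_pos: [475.8, 58.1, 241.4]
ee_rot: [0.002, -0.093, 0.996, -0.0]
force: [0.2, 0.2, -0.7]
grip_width: -0.006
grip_force: 0.0
```

Request:
{"fn": "servo_tool", "kwargs": {"commands": [[1, [0.04, 0, 0], [0, 0, 0]], [1, [0.04, 0, 0], [0, 0, 0]], [1, [0.04, 0, 0], [0, 0, 0]], [1, [0.03, 0, 0], [0, 0, 0]], [1, [0, 0, 0], [0, 0, 0]], [1, [0, 0, 0], [0, 0, 0]]]}}

```text
time_s: 13.28
eef_pos: [327.2, 30.5, 240.8]
ee_rot: [0.001, -0.092, 0.996, -0.0]
force: [0.9, 0.1, 0.2]
grip_width: -0.0
grip_force: 0.0
```

```bash
python3 - <<'E'
from h import *
s=sense(); print(s["eef_pos"].round(1),s["force"].round(1))
L=np.array([460.9,54.6]); M=np.array([510.3,-210.2]); y=(L-M)/np.linalg.norm(L-M); x=np.array([y[1],-y[0]])
T=capture("top"); W=world(T)
for n,b in(("L",L),("M",(L+M)/2),("R",M)):
    e=W[...,:2]-b; m=(e@x>62)&(e@x<99)&(abs(e@y)<10)&(W[...,2]>28)&(W[...,2]<75)
    p=np.hypot(*np.moveaxis(e,-1,0))<22
    print(n,m.sum(),np.polyfit((e@x)[m],W[m][:,2],1),"pad z",np.nanmedian(W[p][:,2]))
cv2.imwrite("pics/top2.png",cv2.resize(T["pixels"][130:280,180:400,::-1],None,fx=3,fy=3))
E
```

```text
[327.2  30.5 240.8] [0.9 0.1 0.2]
L 89 [2.87460133e-02 3.50706174e+01] pad z 87.98633246623835
M 64 [ 0.83746504 -5.43103864] pad z 87.78126718514753
R 73 [0.67606283 4.0120419 ] pad z 87.5355396961088
```

View pics/top2.png

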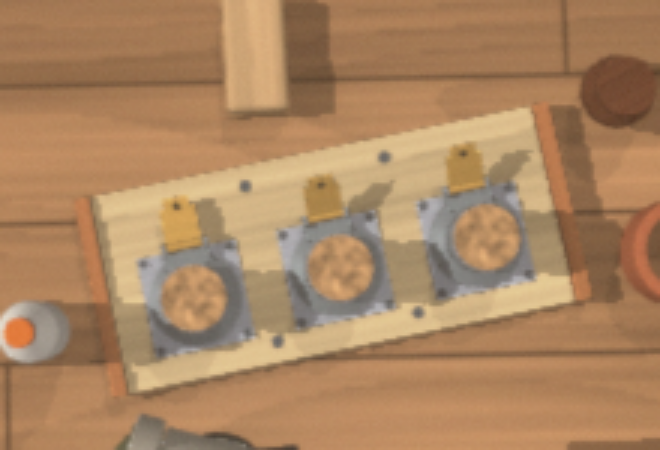

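The left tag at (180,222) is level, with its slope close to 0. The middle and right tags are still up, all pads are back at about 87 mm, and the robot is clear of everything.

```bash
python3 -c "
from rig import *
print(finish_job())"
```

```text
the job is handed in; nothing more can be done
None
```

The left rest has the softest spring (about 4 N at 10 mm, against 14 N in the middle and 8 N on the right); its tag is fully down, the other two are up, all pads came back up, and the job is handed in (no verdict was returned).

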